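# Stand the pestle in the garlic mortar

### The job

Take the washed wooden pestle off the draining tray and stand it in the stone mortar on the chopping board, thick end down. Lower it gently until the thick end rests on the bottom of the mortar, and only then let go. Do not shove or tip the mortar, and leave everything else where it stands.

Things in the scene. Friction and masses are not known exactly. Their poses are not given: they have to be found in the camera images.
- pestle_mid (a point): Pestle of brown wood, 200 mm long, about 170 g, standing upright on its thick end on the draining tray. This point is on its axis, half-way up (100 mm above its flat foot); its z axis runs along the pestle towards the thin end. Thick head: 43 mm across over the lowest 55 mm, tapering to a round handle 25 mm across from 105 mm to 180 mm above the foot; end knob 29 mm across at 190 to 196 mm.
- pestle_foot (a point): Centre of the pestle's flat foot (36 mm across, the underside of the thick head), z axis towards the thin end.
- mortar_floor (a point): Centre of the inner floor of the mortar. The mortar is dark grey stone, 125 mm tall, 108 mm across at the rim, 1.9 kg, loose, upright on the chopping board. Its round cavity is 103 mm deep, about 66 mm wide at the floor and 82 mm at the mouth; the floor is flat and lies 22 mm above the mortar's underside. z axis up.
- mortar_rim (a point): Centre of the mortar's open mouth, level with the rim, 103 mm above its inner floor; z axis up.
- tray: Fixed stainless draining tray, 360 x 260 mm, lying flat; origin at the centre of its underside, x along its long side. Deck 4 mm above the worktop, rim 12 mm high. The pestle and a glass mug stand on it.
- board: Fixed pale wooden chopping board, 360 x 260 x 20 mm; origin at the centre of its underside, x along its long side. The mortar and two garlic bulbs stand on it. Tray and board may be either way round, left or right of the robot.
- glass: Bystander: clear glass mug, 74 mm across and 110 mm tall, handle on its own +y side, on the tray; origin under its centre.
- garlic_a: Bystander: garlic bulb, 50 mm across, 52 mm tall, on the board; origin under its centre.
- garlic_b: Bystander: another garlic bulb of the same size on the board; origin under its centre.
- dish: Bystander: small white sauce dish, 84 mm across, 32 mm tall, on the worktop, left of the robot; origin under its centre.
- green_bottle: Bystander: green glass bottle with yellow cap, 72 mm across, 200 mm tall; origin under its centre.
- white_bottle: Bystander: white plastic bottle with green cap, 56 mm across, 160 mm tall; origin under its centre.
- tubs: Bystander: stack of four white takeaway tubs, 110 mm across, 88 mm tall, on the worktop, right of the robot; origin under its centre.
Things that resemble listed ones, but are neither listed nor needed, are in the scene too. Leave any orange or purple look-alike of the part that bears pestle_mid alone.

How it is judged:
On the way:
1. the pestle, still held by the gripper, has its foot inside the mortar within 15 mm of the inner floor (z of pestle_foot in the frame of mortar_floor between -0.005 and 0.015 m and horizontal distance between pestle_foot and mortar_floor below 0.03 m and contact force between the fingers and pestle above 0.5 N), for 0.1 s.
At the end, for the whole second after the job is handed in: The pestle is at rest in the upright mortar (tilted less than 6 degrees), thick end down, the centre of its foot within 10 mm of the height of the mortar's inner floor and within 30 mm of its centre. It may stand upright or lean on the mortar's wall (z of pestle_foot in the frame of mortar_floor between -0.005 and 0.01 m and horizontal distance between pestle_foot and mortar_floor below 0.03 m and linear speed of pestle below 0.02 m/s and angular speed of pestle below 0.2 rad/s and angle between mortar_floor's own z axis and vertical below 0.1 rad); the robot touches nothing.
It fails at once if the mortar is tipped by more than 15 degrees or shoved more than 40 mm (angle between mortar_floor's own z axis and vertical above 0.26 rad or distance of mortar_floor from where it was at the start of the episode above 0.04 m).
It fails at once if the pestle is rammed into the mortar with more than 80 N (contact force between pestle and mortar above 80 N).
It fails at once if another thing is moved more than 30 mm (distance of any of glass, garlic_a, garlic_b, dish, green_bottle, white_bottle, tubs from where it was at the start of the episode above 0.03 m).
It also fails if it takes over 42 s, if anything falls off the work surface, if the arm or the gripper's body presses on something with over 40 N, if the wrist force passes 120 N, or if a joint passes its speed limit or range.

### The arm

A 6-joint arm with a two-finger parallel gripper is mounted at the origin on the work surface. World frame = base frame: x ahead of the robot, y to its left, z up, the work surface at z = 0. Lengths are in m, angles in rad, forces in N, time in s.
With the tool pointing down it reaches from about 0.35 to 0.875 m from the base axis. Payload 4.2 kg.
Tool frame: the origin (TCP) lies midway between the tips of the shut fingers; the grasp point (between the pads) lies manip.grip_point_offset behind it (manip.grip_point_offset is the distance from the TCP to the grasp point, in m); z points along the fingers, y is the direction in which the jaws open and shut (so a half turn about z gives the same grasp; the last joint's range is limited). The gripper opens to 87 mm and grips with 3 to 60 N. Pads are 19 mm wide; open, the fingers measure 117 mm over their backs; the gripper's body (75 mm by 190 mm) begins 51 mm behind the grasp point.
Start: joints at [1.467, 0.385, 0.008, 0, -1.194, -0.259], TCP at [0.222, 0.584, 0.223] pointing down, gripper open.
Joint ranges: [-3.14, 3.14], [-1.21, 2.06], [-1.07, 1.41], [-3.16, 2.05], [-2.99, -0.16], [-3.1, 3.1]. Speed limits (rad/s): [2.79, 2.79, 3.14, 3.14, 3.14, 3.14].

### API

Orientations are given as a 3x3 rotation matrix whose columns are the frame's x, y, z axes.
In Python, from station import manip gives the robot as it stands. The module is installed in compiled form; this text tells all that it offers.
- The arm moves only by the shell command python3 -m jog 'ROWS' [OPENING] [FORCE]. ROWS is JSON, one flat list of numbers, 4 for each row, row after row: the shift along the tool's x, y, z in m, then the turn about the tool's z in rad. A call has 1 to 12 rows; each row shifts and turns the pose as measured when the row begins, along the tool's axes as they then stand; what a row does not reach is not made up. A row lasts 1/10 s, in which the tool goes at most 50 mm and 8.59 degrees, less where a joint would pass 70% of its speed; a pose out of reach is approached as far as the arm can. A call with a gripper value outside its range is refused whole. OPENING is the finger opening in m, from 0 to 0.087, set as the call begins (- or left out, the last holds). The fingers move at their own pace and stop on an object; FORCE is the grip in N (left out, the last holds). Time passes only in rows, so rows that do not move let the fingers close. It gives the time, the measured TCP pose, the force and the opening at its end, in the units of the state.
- manip.state(): the state, without advancing time (a new reading comes with each control period).
- manip.grab_frame(name): name is "scene" or "top"; returns the picture (400x640x3 uint8, red, green, blue); there is no depth.
- manip.camera_info(name): a dict with "K" (3x3 intrinsics, pixels), "dist" ([k1, k2, p1, p2, k3] as OpenCV has them; the pictures are not rectified), "rvec" (rotation vector, rad) and "tvec" (3), from world to camera coordinates, as OpenCV has them. Camera axes: x right, y down, z forward; pixel columns grow to the right and rows downward; lengths in m; the calibration is good to about 2 mm. A picture is of the moment at which its call begins. camera_info takes no time and is no camera call.
- manip.hand_in(): hands the job in, once; it reports no verdict.
The state is a dict: "clock": time; "joints": joint angles; "qvel": joint speeds; "joint_torque": joint torques, N m; "eef_pos": TCP position; "orientation": TCP orientation; "ft_force": force on the tool from outside, world axes, zero at the start; "moment": the same for the moment, N m; "grip_width": finger opening in m.
Only numpy, scipy, OpenCV 4.12 (cv2) and the standard library are available. Lean on these libraries where they do the work, as an engineer would, in place of code of your own. Each camera call takes 0.05 s, during which the arm holds its last target.

## Working session

There is one attempt and no reset: what is moved stays moved. The work goes in short steps, Python scripts to look and compute and a shell command to move; the robot and the scene stay as the last step left them, time stands still between calls to the robot, and variables do not carry over. Pictures are saved under pics/ and viewed, and the job is handed in when it is done.

```bash
mkdir -p pics
python3 - <<'E'
from station import manip
import cv2
for n in("scene","top"):
    cv2.imwrite(f"pics/{n}0.png",manip.grab_frame(n)[:,:,::-1])
    print(n,manip.camera_info(n))
s=manip.state()
for k,v in s.items(): print(k,v)
print(manip.grip_point_offset)
E
```

```text
scene {'K': array([[361.07531894,   0.        , 310.80909792],
       [  0.        , 361.07531894, 196.5186684 ],
       [  0.        ,   0.        ,   1.        ]]), 'dist': array([-0.03894214,  0.        ,  0.        ,  0.        ,  0.        ]), 'rvec': array([ 2.02088044,  0.98649577, -0.47678108]), 'tvec': array([-0.30248583, -0.15261123,  1.44742438])}
top {'K': array([[490.64567622,   0.        , 313.85015834],
       [  0.        , 490.64567622, 198.17647593],
       [  0.        ,   0.        ,   1.        ]]), 'dist': array([-0.09226636,  0.        ,  0.        ,  0.        ,  0.        ]), 'rvec': array([ 2.1547573 , -2.06137311,  0.21502663]), 'tvec': array([-0.0049078 ,  0.51354943,  1.49064277])}
clock 0.1
joints [ 1.46660379e+00  3.85484631e-01  6.79196709e-03 -4.44040482e-04
 -1.19404716e+00 -2.58596887e-01]
qvel [ 0.00097015 -0.00086627  0.00224219  0.00226662 -0.00097109  0.00085501]
joint_torque [-4.48115998e-04 -3.91688704e+01  1.87935823e+01  4.23182532e+00
  1.34762013e-02 -7.52938422e-05]
eef_pos [0.22159482 0.58381953 0.22157621]
orientation [[ 9.34852443e-01 -3.55035962e-01 -6.12786797e-04]
 [-3.55036478e-01 -9.34850538e-01 -1.88997950e-03]
 [ 9.81466248e-05  1.98441362e-03 -9.99998026e-01]]
ft_force [-1.00099583 -0.28836868 -0.67848158]
moment [-0.00052603  0.03275843  0.04307653]
grip_width 0.08715550416321441
0.0187
```

View pics/scene0.png

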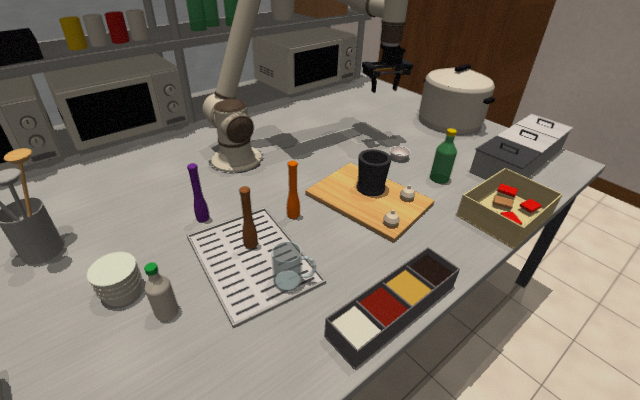

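View pics/top0.png

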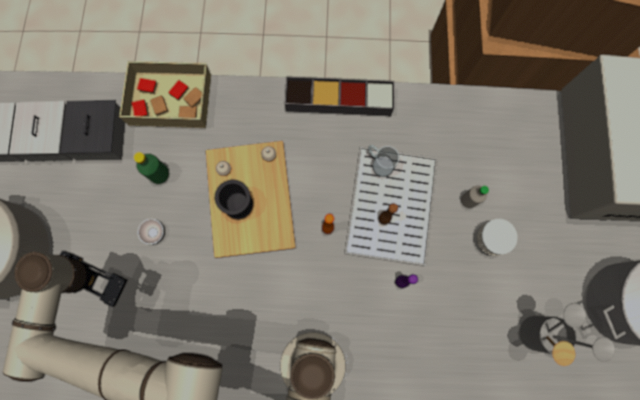

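The scene view shows three pestle shapes: brown at (250,218) on the tray, purple at (198,193), and orange at (293,190). The last two are on the worktop. Brown on the tray fits the description. In the top view it is near (389,214), and the mortar is near (234,199). I'll confirm this in enlarged crops.

Run:
```python
import cv2,numpy as np
t=cv2.imread("pics/top0.png");s=cv2.imread("pics/scene0.png")
def crop(im,x,y,w,h,k): 
    return cv2.resize(im[y:y+h,x:x+w],None,fx=k,fy=k,interpolation=cv2.INTER_CUBIC)
a=crop(t,365,190,50,50,8); b=crop(t,208,172,50,50,8)
cv2.imwrite("pics/c1.png",np.hstack([a,b]))
a=crop(s,225,180,50,75,8); b=crop(s,350,140,50,75,8)
cv2.imwrite("pics/c2.png",np.hstack([a,b]))
```

```text
(no output)
```

View pics/c1.png

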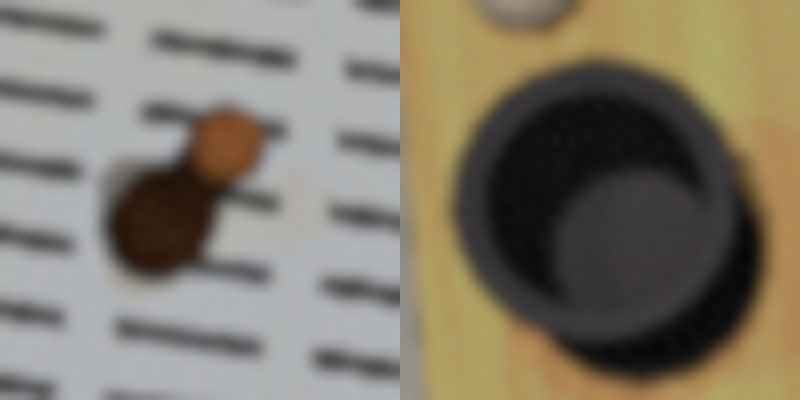

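View pics/c2.png

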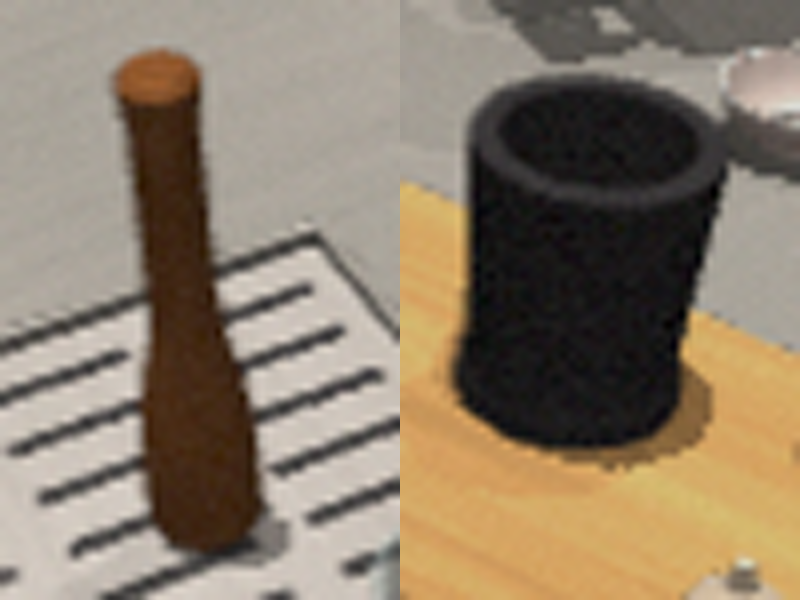

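```bash
cat > h.py <<'E'
from station import manip
import cv2,numpy as np
def ray(n,uv):
    c=manip.camera_info(n);R=cv2.Rodrigues(c["rvec"])[0]
    p=cv2.undistortPoints(np.array([[uv]],float),c["K"],c["dist"])[0,0]
    return -R.T@c["tvec"],R.T@np.array([p[0],p[1],1])
def plane(n,uv,z):
    o,d=ray(n,uv);return (o+d*(z-o[2])/d[2]).round(4)
def proj(n,P):
    c=manip.camera_info(n);return cv2.projectPoints(np.array(P,float).reshape(-1,3),c["rvec"],c["tvec"],c["K"],c["dist"])[0][:,0]
def tri(a,b):
    o1,d1=ray("scene",a);o2,d2=ray("top",b)
    s=np.linalg.lstsq(np.c_[d1,-d2],o2-o1,rcond=None)[0]
    A,B=o1+s[0]*d1,o2+s[1]*d2
    return ((A+B)/2).round(4),np.linalg.norm(A-B).round(4)
def ringpts(c,r,z):
    t=np.linspace(0,2*np.pi,60);return np.c_[c[0]+r*np.cos(t),c[1]+r*np.sin(t),0*t+z]
E
python3 - <<'E'
from h import *
print("knob",plane("top",(392.9,207.8),.203),plane("scene",(244.3,189.3),.203),tri((244.3,189.3),(392.9,207.8)))
print("head",plane("top",(384.3,217.3),.04))
print("rim",plane("top",(232.2,196.7),.145),plane("scene",(374.2,157.1),.145),tri((374.2,157.1),(232.2,196.7)))
print("orange",plane("top",(328,217),.2), "dish",plane("top",(151,231),.03),"glass",plane("top",(384,160),.1),"garlic",plane("top",(223,168),.06),plane("top",(268,153),.06))
print("purple",plane("top",(400,282),.04))
o=[ray(n,(0,0))[0] for n in("top","scene")];print(o)
E
```

```text
knob [ 0.4637 -0.2086  0.203 ] [ 0.4695 -0.2093  0.203 ] (array([ 0.4648, -0.2082,  0.1998]), np.float64(0.0022))
head [ 0.4644 -0.2069  0.04  ]
rim [0.4877 0.2592 0.145 ] [0.4913 0.2596 0.145 ] (array([0.489 , 0.2605, 0.1433]), np.float64(0.0026))
orange [ 0.4298 -0.026   0.2   ] dish [0.3885 0.532  0.03  ] glass [ 0.6344 -0.1952  0.1   ] garlic [0.5975 0.3116 0.06  ] [0.6533 0.1711 0.06  ]
purple [ 0.2641 -0.259   0.04  ]
[array([0.19295461, 0.0017346 , 1.56478065]), array([ 1.1634958 , -0.55320038,  0.74166843])]
```

The crop shows a single brown pestle with its knob at top-view pixel (393,208), plus the mortar rim centred at (232,197). The two cameras agree to 2–5 mm: pestle at about (0.465, -0.208) and mortar at about (0.489, 0.260). I'm moving off now at a height that clears everything.

```bash
python3 -m jog '[0.015,0.009,-0.02,0, 0.031,0.0185,-0.02,0, 0.031,0.0185,-0.02,0, 0.031,0.0185,-0.02,0, 0.031,0.0185,-0.02,0, 0.031,0.0185,-0.02,0, 0.031,0.0185,-0.01,0, 0.031,0.0185,-0.01,0, 0.031,0.0185,0,0, 0.031,0.0185,0,0, 0.02,0.01,0,0]' 0.087 15
cat >> h.py <<'E'
def to(P):
    s=manip.state();R=np.array(s["orientation"]);d=np.array(P)-s["eef_pos"]
    print("pos",np.round(s["eef_pos"],4),"tool delta",(R.T@d).round(4),"zdir",R[:,2].round(4),"y",R[:,1].round(3),"F",np.round(s["ft_force"],2),"w",s["grip_width"],"t",s["clock"])
E
python3 -c "
from h import *
to([0.465,-0.208,0.36])"
```

```text
clock: 1.2
eef_pos: [0.4545, 0.2894, 0.363]
orientation: [[0.937, -0.349, -0.004], [-0.349, -0.937, -0.014], [0.001, 0.015, -1.0]]
ft_force: [-0.1, 0.9, 0.1]
grip_width: 0.087
pos [0.4545 0.2894 0.363 ] tool delta [0.1834 0.4624 0.0099] zdir [-0.0042 -0.014  -0.9999] y [-0.349 -0.937  0.015] F [-0.05  0.93  0.14] w 0.08704657944039164 t 1.2
```

```bash
python3 -m jog '[0.008,0.021,0,0, 0.016,0.042,0,0, 0.016,0.042,0,0, 0.016,0.042,0,0, 0.016,0.042,0,0, 0.016,0.042,0,0, 0.016,0.042,0,0, 0.016,0.042,0,0, 0.016,0.042,0,0, 0.016,0.042,0,0, 0.01,0.03,0,0, 0,0,0,0]'
python3 -c "
from h import *
to([0.465,-0.208,0.36])"
```

```text
clock: 2.4
eef_pos: [0.4527, -0.1888, 0.3642]
orientation: [[0.936, -0.351, -0.015], [-0.351, -0.936, -0.017], [-0.008, 0.021, -1.0]]
ft_force: [-0.3, 1.0, -1.5]
grip_width: 0.0867
pos [ 0.4527 -0.1888  0.3642] tool delta [0.0183 0.0136 0.0043] zdir [-0.015  -0.0171 -0.9997] y [-0.351 -0.936  0.021] F [-0.29  1.02 -1.52] w 0.08673847493430695 t 2.4
```

```bash
python3 -m jog '[0.009,0.007,0.002,0, 0.009,0.007,0.002,0, 0,0,0,0, 0,0,0,0]'
python3 - <<'E'
from h import *
to([0.465,-0.208,0.143])
t=manip.grab_frame("top")[:,:,::-1].copy();s=manip.grab_frame("scene")[:,:,::-1].copy()
for n,im in(("top",t),("scene",s)):
    for c,r,z in(((.465,-.208),.0145,.2),((.465,-.208),.0215,.03),((.489,.260),.054,.145),((.489,.26),.054,.02)):
        cv2.polylines(im,[proj(n,ringpts(c,r,z)).round().astype(int)],True,(0,255,0) if z>.1 else (255,0,255),1)
a=cv2.resize(t[150:270,190:430],None,fx=2.5,fy=2.5);b=cv2.resize(s[130:280,180:420],None,fx=2.5,fy=2.0)
cv2.imwrite("pics/o1.png",np.vstack([a,b]))
E
```

```text
clock: 2.8
eef_pos: [0.4656, -0.2087, 0.3587]
orientation: [[0.936, -0.35, -0.017], [-0.351, -0.936, -0.016], [-0.011, 0.021, -1.0]]
ft_force: [0.9, -0.0, -0.7]
grip_width: 0.087
pos [ 0.4656 -0.2087  0.3587] tool delta [ 0.0015 -0.0049  0.2157] zdir [-0.0172 -0.0158 -0.9997] y [-0.35  -0.936  0.021] F [ 0.85 -0.03 -0.69] w 0.08704811120560547 t 2.8
```

View pics/o1.png

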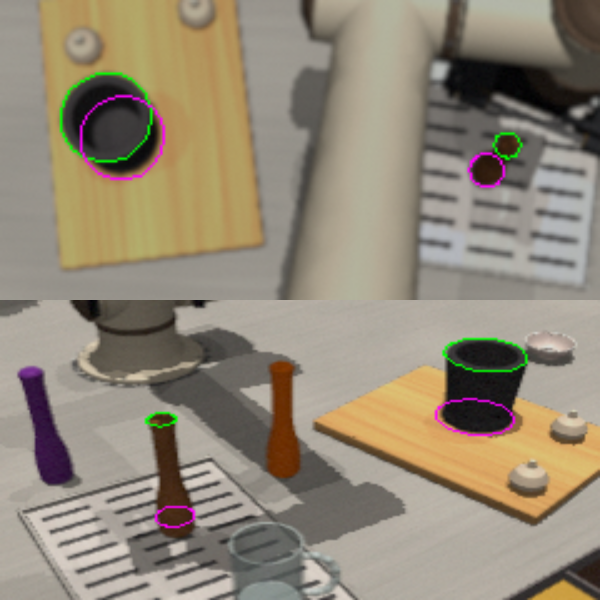

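The overlays land on both objects: the pestle knob and head, and the mortar rim and base. Descending over the handle.

```bash
python3 -m jog '[0,-0.001,0.02,0, 0,-0.001,0.03,0, 0.001,-0.001,0.03,0, 0,-0.001,0.03,0, 0,-0.001,0.03,0, 0,0,0.02,0, 0,0,0.02,0, 0,0,0.01,0, 0,0,0,0]'
python3 -c "
from h import *
to([0.465,-0.208,0.143])"
```

```text
clock: 3.8
eef_pos: [0.4682, -0.2024, 0.1665]
orientation: [[0.94, -0.34, -0.007], [-0.34, -0.94, -0.018], [-0.0, 0.019, -1.0]]
ft_force: [0.0, -0.3, 0.6]
grip_width: 0.0868
pos [ 0.4682 -0.2024  0.1665] tool delta [-0.001   0.0059  0.0236] zdir [-0.0066 -0.0177 -0.9998] y [-0.34  -0.94   0.019] F [ 0.02 -0.3   0.59] w 0.08681651753400398 t 3.8
```

```bash
python3 -m jog '[0,0.003,0.008,0, 0,0.003,0.008,0, 0,0,0.007,0, 0,0,0,0]'
python3 - <<'E'
from h import *
to([0.465,-0.208,0.143])
s=manip.grab_frame("scene")[:,:,::-1]
cv2.imwrite("pics/g1.png",cv2.resize(s[120:280,170:330],None,fx=3.7,fy=3.7,interpolation=cv2.INTER_CUBIC))
E
```

```text
clock: 4.2
eef_pos: [0.468, -0.2089, 0.1448]
orientation: [[0.941, -0.339, -0.001], [-0.339, -0.941, -0.019], [0.006, 0.018, -1.0]]
ft_force: [-1.0, -0.3, 0.2]
grip_width: 0.0868
pos [ 0.468  -0.2089  0.1448] tool delta [-0.0031  0.0001  0.0018] zdir [-6.000e-04 -1.890e-02 -9.998e-01] y [-0.339 -0.941  0.018] F [-0.98 -0.33  0.17] w 0.08678693732432197 t 4.2
```

View pics/g1.png

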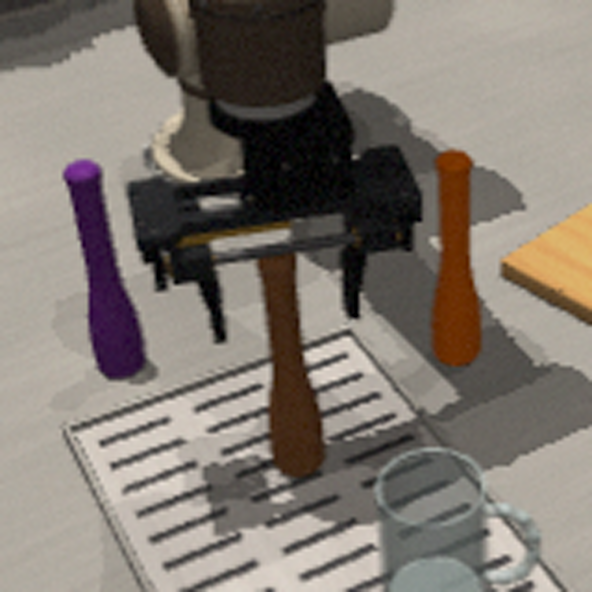

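The pestle stands centred between the open fingers (fingertips at crop ~(220,340) and (353,315), handle at ~(280,270)). Closing the gripper.

```bash
python3 -m jog '[-0.003,0,0,0, 0,0,0,0, 0,0,0,0, 0,0,0,0, 0,0,0,0, 0,0,0,0, 0,0,0,0, 0,0,0,0]' 0 30
python3 -c "
from h import *
to([0.465,-0.208,0.143])"
```

```text
clock: 5.05
eef_pos: [0.4663, -0.2082, 0.1468]
orientation: [[0.941, -0.339, 0.004], [-0.339, -0.941, -0.02], [0.01, 0.018, -1.0]]
ft_force: [-0.9, -0.4, 0.0]
grip_width: 0.0311
pos [ 0.4663 -0.2082  0.1468] tool delta [-0.0013  0.0002  0.0038] zdir [ 0.0036 -0.02   -0.9998] y [-0.339 -0.941  0.018] F [-0.92 -0.39  0.02] w 0.031077136424798577 t 5.05
```

```bash
python3 -m jog '[0,0,0.001,0, 0,0,0.001,0, 0,0,0,0, 0,0,0,0]'
python3 -c "
from h import *
to([0.465,-0.208,0.143])"
```

```text
clock: 5.45
eef_pos: [0.468, -0.2089, 0.1468]
orientation: [[0.941, -0.338, 0.008], [-0.338, -0.941, -0.022], [0.015, 0.018, -1.0]]
ft_force: [0.4, -0.8, 1.0]
grip_width: 0.0265
pos [ 0.468  -0.2089  0.1468] tool delta [-0.0032  0.0001  0.0037] zdir [ 0.0077 -0.022  -0.9997] y [-0.338 -0.941  0.018] F [ 0.4  -0.83  1.  ] w 0.026547101577142553 t 5.45
```

```bash
python3 -m jog '[0,0,0,0, 0,0,0,0]'
python3 -c "
from h import *
to([0.465,-0.208,0.36])"
```

```text
clock: 5.65
eef_pos: [0.4679, -0.2089, 0.1468]
orientation: [[0.941, -0.338, 0.008], [-0.338, -0.941, -0.022], [0.015, 0.018, -1.0]]
ft_force: [-0.1, -0.9, 2.6]
grip_width: 0.0265
pos [ 0.4679 -0.2089  0.1468] tool delta [ 0.      0.004  -0.2132] zdir [ 0.0075 -0.022  -0.9997] y [-0.338 -0.941  0.018] F [-0.1  -0.85  2.65] w 0.0265065574610242 t 5.65
```

```bash
python3 -m jog '[0,0,-0.01,0, 0,0,-0.02,0, 0,0.001,-0.03,0, 0,0.001,-0.03,0, 0,0.001,-0.03,0, 0,0.001,-0.03,0, 0,0,-0.03,0, 0,0,-0.03,0, 0,0,-0.01,0, 0,0,0,0]'
python3 - <<'E'
from h import *
to([0.55,-0.03,0.36]); to([.489,.26,.36])
s=manip.grab_frame("scene")[:,:,::-1]
cv2.imwrite("pics/l1.png",cv2.resize(s[40:280,130:450],None,fx=2.4,fy=2.4,interpolation=cv2.INTER_CUBIC))
E
```

```text
clock: 6.65
eef_pos: [0.4608, -0.2061, 0.3721]
orientation: [[0.941, -0.34, -0.006], [-0.34, -0.94, -0.015], [-0.001, 0.016, -1.0]]
ft_force: [0.1, 0.9, -2.7]
grip_width: 0.0265
pos [ 0.4608 -0.2061  0.3721] tool delta [ 0.0241 -0.1961  0.009 ] zdir [-0.0062 -0.0147 -0.9999] y [-0.34  -0.94   0.016] F [ 0.08  0.89 -2.66] w 0.02651288252635046 t 6.65
pos [ 0.4608 -0.2061  0.3721] tool delta [-0.1318 -0.4481  0.0051] zdir [-0.0062 -0.0147 -0.9999] y [-0.34  -0.94   0.016] F [ 0.08  0.89 -2.66] w 0.02651288252635046 t 6.65
```

View pics/l1.png

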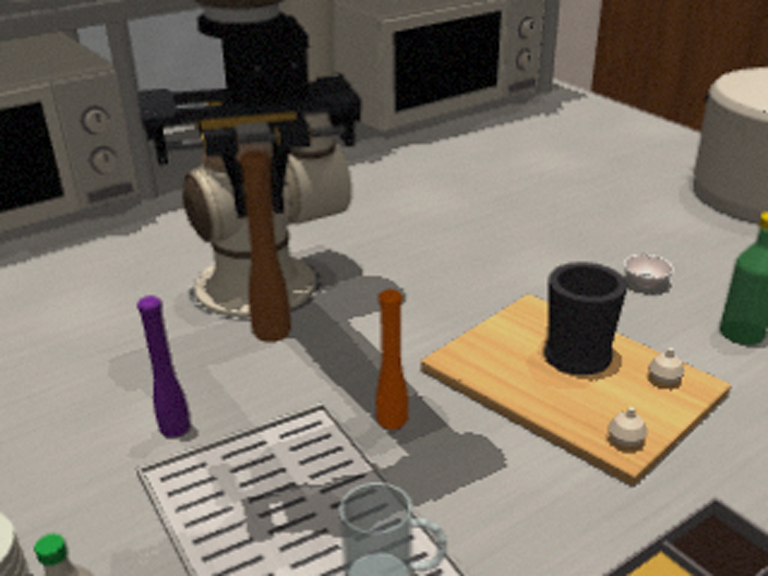

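The pestle hangs upright from the fingers, clear of the tray. Carrying it round the front of the orange one.

```bash
python3 -m jog '[0.002,-0.015,0,0, 0.005,-0.03,0.001,0, 0.005,-0.035,0.001,0, 0.005,-0.035,0.001,0, 0.004,-0.035,0.001,0, 0.003,-0.035,0,0, 0,-0.035,0,0, -0.01,-0.035,0,0, -0.02,-0.035,0,0, -0.025,-0.035,0,0, -0.025,-0.03,0,0]'
python3 -c "
from h import *
to([.489,.26,.36])"
```

```text
clock: 7.8
eef_pos: [0.5264, 0.1647, 0.3352]
orientation: [[0.937, -0.347, -0.051], [-0.348, -0.937, -0.019], [-0.041, 0.035, -0.999]]
ft_force: [0.2, 0.0, -2.0]
grip_width: 0.0266
pos [0.5264 0.1647 0.3352] tool delta [-0.0692 -0.0755 -0.0247] zdir [-0.0511 -0.0188 -0.9985] y [-0.347 -0.937  0.035] F [ 0.2   0.04 -2.01] w 0.02662105043298688 t 7.8
```

```bash
cat >> h.py <<'E'
def foot(xy,z):
    s=manip.state();R=np.array(s["orientation"]);o=R[:,2]*.143
    print("foot",(s["eef_pos"]+o).round(4)); to(np.r_[xy,z]-o)
E
python3 -m jog '[-0.015,-0.015,-0.003,0, -0.015,-0.02,-0.003,0, -0.015,-0.015,-0.003,0, -0.01,-0.01,0,0, 0,0,0,0]'
python3 -c "
from h import *
foot([.489,.26],.2)"
```

```text
clock: 8.3
eef_pos: [0.4882, 0.2505, 0.3325]
orientation: [[0.939, -0.337, -0.07], [-0.34, -0.94, -0.029], [-0.056, 0.051, -0.997]]
ft_force: [-0.3, -0.6, -1.9]
grip_width: 0.0264
foot [0.4782 0.2464 0.1899]
pos [0.4882 0.2505 0.3325] tool delta [ 0.0049 -0.0159 -0.0112] zdir [-0.0697 -0.0289 -0.9971] y [-0.337 -0.94   0.051] F [-0.33 -0.64 -1.9 ] w 0.026396543497195883 t 8.3
```

```bash
python3 -m jog '[0.003,-0.008,-0.005,0, 0.002,-0.008,-0.005,0, 0,0,0,0, 0,0,0,0]'
python3 -c "
from h import *
foot([.489,.26],.2)"
python3 -m jog '[0,0,0,0, 0,0,0,0, 0,0,0,0]'
python3 - <<'E'
from h import *
foot([.489,.26],.2);print(manip.state()["joints"],manip.state()["qvel"])
E
```

```text
clock: 8.7
eef_pos: [0.5004, 0.2642, 0.34]
orientation: [[0.938, -0.339, -0.072], [-0.342, -0.939, -0.032], [-0.057, 0.054, -0.997]]
ft_force: [0.3, -0.3, -1.8]
grip_width: 0.0264
foot [0.4901 0.2596 0.1974]
pos [0.5004 0.2642 0.34  ] tool delta [-0.0013  0.0002 -0.0025] zdir [-0.0723 -0.0317 -0.9969] y [-0.339 -0.939  0.054] F [ 0.29 -0.34 -1.81] w 0.026440704087617346 t 8.7
clock: 9.0
eef_pos: [0.5008, 0.2629, 0.3399]
orientation: [[0.937, -0.341, -0.073], [-0.344, -0.938, -0.032], [-0.057, 0.055, -0.997]]
ft_force: [0.7, 0.2, -2.0]
grip_width: 0.0265
foot [0.4904 0.2584 0.1974]
pos [0.5008 0.2629 0.3399] tool delta [-0.0021 -0.0009 -0.0025] zdir [-0.0726 -0.0317 -0.9969] y [-0.341 -0.938  0.055] F [ 0.75  0.15 -2.05] w 0.02651913186562539 t 9.0
[ 0.75465955  0.26920117  0.13730495 -0.02672688 -1.51362655  0.46861937] [-5.77294489e-03 -2.69219775e-03 -4.03597351e-03 -1.77712633e-03
  4.79261622e-04  7.29897770e-06]
```

Run:
```python
from h import *
s0=manip.state();R=np.array(s0["orientation"]);p=np.array(s0["eef_pos"]);f=p+R[:,2]*.143
t=manip.grab_frame("top")[:,:,::-1].copy();s=manip.grab_frame("scene")[:,:,::-1].copy()
th=np.linspace(0,6.3,40)
for n,im in(("top",t),("scene",s)):
    im0=cv2.resize(im,None,fx=4,fy=4,interpolation=cv2.INTER_CUBIC)
    for r,h in((.018,0),(.0215,.03),(.0125,.11)):
        c=f-R[:,2]*h
        P=c+r*(np.cos(th)[:,None]*R[:,0]+np.sin(th)[:,None]*R[:,1])
        cv2.polylines(im0,[((proj(n,P)+.5)*4-.5).round().astype(int)],True,(0,255,0),1)
    cv2.polylines(im0,[((proj(n,ringpts((.489,.26),.041,.145))+.5)*4-.5).round().astype(int)],True,(255,0,255),1)
    u,v=(proj(n,f)[0]*4).astype(int);print(n,u,v)
    cv2.imwrite(f"pics/m_{n}.png",im0[max(0,v-250):v+250,max(0,u-250):u+250])
```

```text
top 918 767
scene 1502 571
```

View pics/m_scene.png

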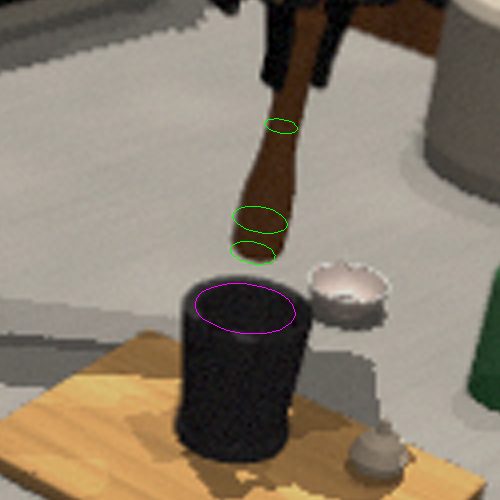

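View pics/m_top.png

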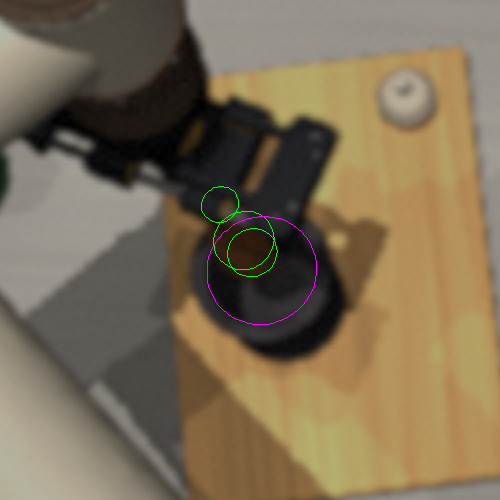

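The foot hangs over the mouth of the mortar. In the scene crop the real foot is at (257,255), within about 1 camera pixel of the prediction. Descending in stages, re-centring as I go.

```bash
python3 -m jog '[0,0,0.015,0, 0,0,0.015,0, 0,0,0.01,0, 0,0,0,0]'
python3 -c "
from h import *
foot([.489,.26],.06)"
```

```text
clock: 9.5
eef_pos: [0.4979, 0.2615, 0.2998]
orientation: [[0.937, -0.341, -0.071], [-0.344, -0.939, -0.03], [-0.056, 0.053, -0.997]]
ft_force: [0.2, -0.0, -1.4]
grip_width: 0.0268
foot [0.4878 0.2572 0.1573]
pos [0.4979 0.2615 0.2998] tool delta [ 0.0056 -0.0081  0.0968] zdir [-0.0706 -0.0302 -0.997 ] y [-0.341 -0.939  0.053] F [ 0.22 -0.04 -1.39] w 0.026798943614798218 t 9.5
```

```bash
python3 -m jog '[0.001,-0.0015,0.016,0, 0.001,-0.0015,0.016,0, 0.001,-0.0015,0.016,0, 0,0,0,0]'
python3 -c "
from h import *
foot([.489,.26],.06)"
```

```text
clock: 9.9
eef_pos: [0.5004, 0.264, 0.2532]
orientation: [[0.938, -0.341, -0.066], [-0.343, -0.939, -0.028], [-0.052, 0.049, -0.997]]
ft_force: [-1.0, -0.4, -1.9]
grip_width: 0.0267
foot [0.491  0.26   0.1106]
pos [0.5004 0.264  0.2532] tool delta [ 0.0007 -0.0018  0.0506] zdir [-0.0656 -0.0279 -0.9975] y [-0.341 -0.939  0.049] F [-1.   -0.38 -1.88] w 0.0267203891041416 t 9.9
```

```bash
python3 -m jog '[0,-0.001,0.013,0, 0.0005,-0.001,0.013,0, 0,0,0.013,0, 0,0,0.008,0, 0,0,0,0]'
python3 -c "
from h import *
foot([.489,.26],.042)"
```

```text
clock: 10.4
eef_pos: [0.5, 0.2654, 0.2057]
orientation: [[0.938, -0.34, -0.061], [-0.342, -0.939, -0.025], [-0.049, 0.045, -0.998]]
ft_force: [0.1, -0.0, -0.2]
grip_width: 0.0263
foot [0.4912 0.2618 0.063 ]
pos [0.5    0.2654 0.2057] tool delta [-0.0004  0.0015  0.0211] zdir [-0.0611 -0.0254 -0.9978] y [-0.34  -0.939  0.045] F [ 0.07 -0.04 -0.17] w 0.0263400955360141 t 10.4
```

```bash
python3 -m jog '[0,0,0.005,0, 0,0,0.005,0, 0,0,0.003,0, 0,0,0,0]'
python3 -m jog '[0,0,0.003,0, 0,0,0.002,0, 0,0,0,0]'
python3 -c "
from h import *
foot([.489,.26],.042)"
```

```text
clock: 10.8
eef_pos: [0.4999, 0.2656, 0.1929]
orientation: [[0.939, -0.34, -0.059], [-0.342, -0.939, -0.024], [-0.047, 0.043, -0.998]]
ft_force: [0.4, -0.5, -0.9]
grip_width: 0.0268
clock: 11.1
eef_pos: [0.5, 0.2656, 0.188]
orientation: [[0.939, -0.34, -0.058], [-0.342, -0.939, -0.023], [-0.046, 0.042, -0.998]]
ft_force: [0.5, -0.2, -1.1]
grip_width: 0.0265
foot [0.4917 0.2623 0.0453]
pos [0.5    0.2656 0.188 ] tool delta [-0.0016  0.003   0.0035] zdir [-0.0576 -0.0234 -0.9981] y [-0.34  -0.939  0.042] F [ 0.53 -0.23 -1.12] w 0.02653048597399948 t 11.1
```

```bash
python3 -m jog '[0,0,0.0015,0, 0,0,0.0015,0]'
python3 -m jog '[0,0,0.0015,0, 0,0,0,0]'
python3 -c "
from h import *
foot([.489,.26],.042)"
```

```text
clock: 11.3
eef_pos: [0.5, 0.2657, 0.1852]
orientation: [[0.939, -0.34, -0.057], [-0.342, -0.939, -0.023], [-0.046, 0.041, -0.998]]
ft_force: [-0.5, 0.5, -0.5]
grip_width: 0.0267
clock: 11.5
eef_pos: [0.501, 0.266, 0.1854]
orientation: [[0.939, -0.34, -0.054], [-0.341, -0.94, -0.022], [-0.043, 0.039, -0.998]]
ft_force: [0.2, -0.4, -1.1]
grip_width: 0.0266
foot [0.4933 0.2629 0.0426]
pos [0.501  0.266  0.1854] tool delta [-0.0031  0.0042  0.0009] zdir [-0.0537 -0.022  -0.9983] y [-0.34  -0.94   0.039] F [ 0.22 -0.37 -1.12] w 0.02660730354508932 t 11.5
```

```bash
python3 -m jog '[0,0,0.002,0, 0,0,0.001,0]'
python3 -m jog '[0,0,0.002,0, 0,0,0.001,0]'
python3 -c "
from h import *
foot([.489,.26],.042)"
```

```text
clock: 11.7
eef_pos: [0.5025, 0.2665, 0.1851]
orientation: [[0.94, -0.339, -0.049], [-0.34, -0.94, -0.02], [-0.039, 0.036, -0.999]]
ft_force: [-0.9, -0.4, 2.8]
grip_width: 0.0268
clock: 11.9
eef_pos: [0.5039, 0.2666, 0.1851]
orientation: [[0.94, -0.338, -0.044], [-0.339, -0.941, -0.02], [-0.035, 0.033, -0.999]]
ft_force: [-0.2, 0.2, 2.2]
grip_width: 0.0265
foot [0.4976 0.2638 0.0422]
pos [0.5039 0.2666 0.1851] tool delta [-0.0068  0.0065  0.0007] zdir [-0.0439 -0.0195 -0.9988] y [-0.338 -0.941  0.033] F [-0.17  0.16  2.18] w 0.026524447389167385 t 11.9
```

Lowering stopped at TCP z 0.185, the force went from about -1 to +2.5 N, and the computed foot height is 0.042, which matches the mortar floor. I'll look before releasing.

Run:
```python
from h import *
s=manip.grab_frame("scene")[:,:,::-1];t=manip.grab_frame("top")[:,:,::-1]
a=cv2.resize(s[90:220,310:440],None,fx=3,fy=3,interpolation=cv2.INTER_CUBIC)
b=cv2.resize(t[130:260,170:300],None,fx=3,fy=3,interpolation=cv2.INTER_CUBIC)
cv2.imwrite("pics/r1.png",np.hstack([a,b]))
```

```text
(no output)
```

View pics/r1.png

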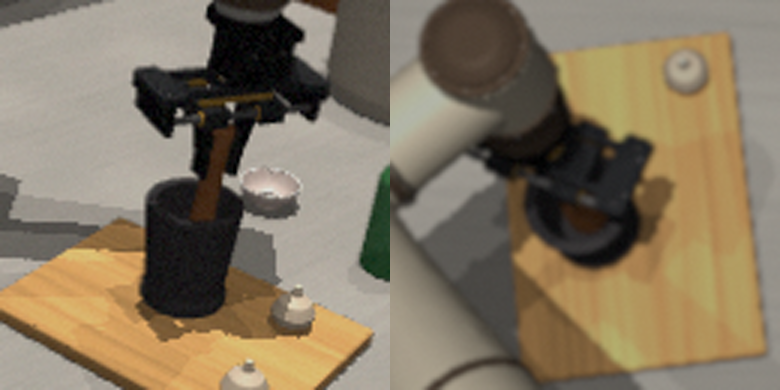

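In the left half of the picture the pestle's handle rises from the mortar at (212,190) and the mortar stands upright at (190,245). Releasing.

```bash
python3 -m jog '[0,0,0,0, 0,0,0,0, 0,0,0,0, 0,0,0,0]' 0.07 3
python3 -m jog '[0,0,0,0, 0,0,0,0, 0,0,0,0, 0,0,0,0]' 0.087
python3 - <<'E'
from h import *
to([.5,.26,.36])
s=manip.grab_frame("scene")[:,:,::-1];t=manip.grab_frame("top")[:,:,::-1]
a=cv2.resize(s[90:220,310:440],None,fx=3,fy=3,interpolation=cv2.INTER_CUBIC)
b=cv2.resize(t[130:260,170:300],None,fx=3,fy=3,interpolation=cv2.INTER_CUBIC)
cv2.imwrite("pics/r2.png",np.hstack([a,b]))
E
```

```text
clock: 12.4
eef_pos: [0.5029, 0.2665, 0.1831]
orientation: [[0.94, -0.338, -0.047], [-0.34, -0.94, -0.02], [-0.037, 0.034, -0.999]]
ft_force: [0.3, -0.1, -0.4]
grip_width: 0.0509
clock: 12.8
eef_pos: [0.5026, 0.2664, 0.1822]
orientation: [[0.94, -0.338, -0.048], [-0.34, -0.94, -0.021], [-0.038, 0.036, -0.999]]
ft_force: [0.1, -0.2, 0.2]
grip_width: 0.082
pos [0.5026 0.2664 0.1822] tool delta [-0.0071  0.0133 -0.1773] zdir [-0.048  -0.0206 -0.9986] y [-0.338 -0.94   0.036] F [ 0.12 -0.16  0.24] w 0.08195218655169662 t 12.8
```

View pics/r2.png

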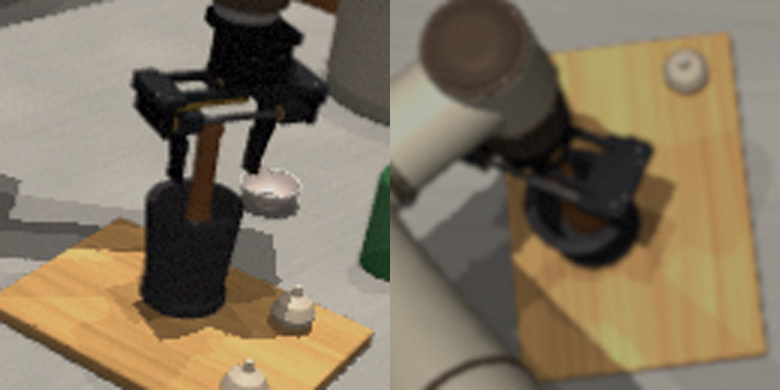

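The pestle stands on its own between the open fingers. Withdrawing straight up.

```bash
python3 -m jog '[-0.001,0.001,-0.01,0, -0.001,0.001,-0.015,0, -0.001,0.001,-0.02,0, -0.001,0.001,-0.02,0, -0.001,0.001,-0.02,0, -0.001,0.001,-0.03,0, -0.001,0.001,-0.03,0, 0,0,-0.02,0, 0,0,0,0]'
python3 -m jog '[0.02,0.03,0,0, 0.02,0.03,0,0, 0.02,0.03,0,0, 0.02,0.03,0,0, 0.02,0.03,0,0, 0.02,0.03,0,0, 0,0,0,0, 0,0,0,0]'
python3 - <<'E'
from h import *
to([.5,.26,.36])
s=manip.grab_frame("scene")[:,:,::-1];t=manip.grab_frame("top")[:,:,::-1]
cv2.imwrite("pics/f_scene.png",s);cv2.imwrite("pics/f_top.png",t)
a=cv2.resize(s[80:210,310:440],None,fx=3,fy=3,interpolation=cv2.INTER_CUBIC)
b=cv2.resize(t[130:260,170:300],None,fx=3,fy=3,interpolation=cv2.INTER_CUBIC)
cv2.imwrite("pics/r3.png",np.hstack([a,b]))
E
```

```text
clock: 13.8
eef_pos: [0.5012, 0.2645, 0.3605]
orientation: [[0.94, -0.339, -0.043], [-0.34, -0.94, -0.019], [-0.034, 0.032, -0.999]]
ft_force: [-0.2, 0.1, 0.3]
grip_width: 0.0873
clock: 14.6
eef_pos: [0.5518, 0.0473, 0.3585]
orientation: [[0.941, -0.336, -0.05], [-0.337, -0.941, -0.018], [-0.041, 0.034, -0.999]]
ft_force: [-0.3, -0.2, -0.7]
grip_width: 0.0872
pos [0.5518 0.0473 0.3585] tool delta [-0.1204 -0.1828 -0.0028] zdir [-0.0496 -0.0183 -0.9986] y [-0.336 -0.941  0.034] F [-0.28 -0.23 -0.66] w 0.08722733965502295 t 14.6
```

View pics/r3.png

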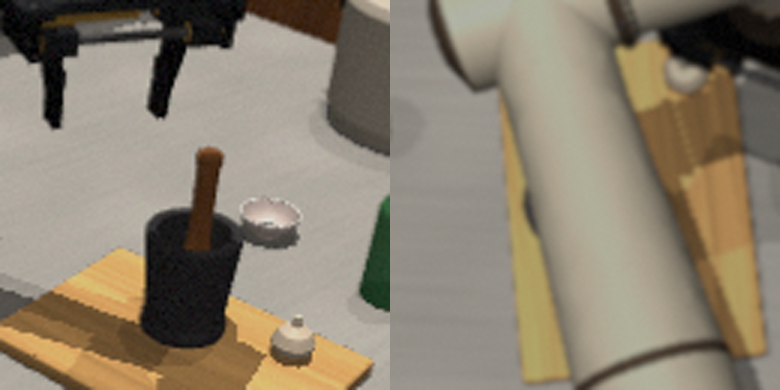

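View pics/f_scene.png

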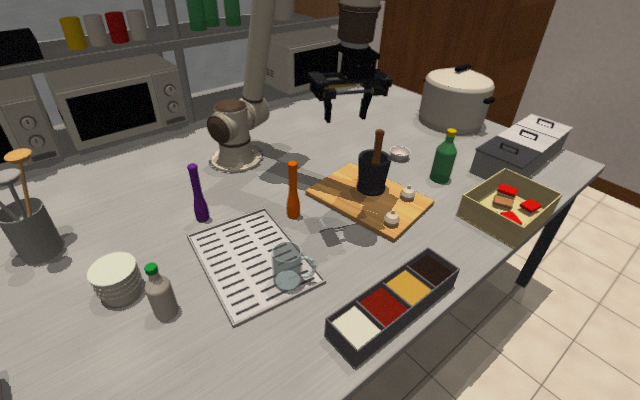

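The pestle stands in the mortar with its knob at scene pixel ~(379,131), and the gripper is clear. A quick numeric check of the knob height and position, then I'll hand in.

Run:
```python
from h import *
print("knob",plane("scene",(379.3,130.5),.241))
print("pred upright knob px",proj("scene",[.4976,.2638,.241]), "mortar rim c px",proj("scene",[.489,.26,.145]))
print("F",np.round(manip.state()["ft_force"],2),"clock",manip.state()["clock"])
print(manip.hand_in())
```

```text
knob [0.4939 0.2635 0.241 ]
pred upright knob px [[380.238535   130.90030551]] mortar rim c px [[373.76771391 156.77701067]]
F [-0.26 -0.1   1.75] clock 14.7
the job is handed in; nothing more can be done
None
```

The brown pestle now stands thick end down in the mortar, and I handed the job in at about 14.7 s of robot time. I gripped it by the handle, lifted it off the tray, carried it round the orange look-alike, and lowered it until it touched the bottom. Only then did I open the fingers and back away.

**Last checks:**
- **Contact:** downward travel stopped with the foot at a computed height of 0.042 m, which matches the mortar floor. The wrist force then rose by only about 3–4 N.
- **Position:** the foot came down about 9 mm from the mortar's centre (30 mm is allowed).
- **Standing:** after release, the knob in the scene picture is within 4 mm of where an upright pestle's knob should be. So it stands nearly upright.
- **Surroundings:** the mortar is upright and unshifted as far as the picture shows, and nothing else appears to have moved. I judged this by eye.

**What did not go cleanly:**
- **Tool tilt:** the tool tilted by up to about 4.5° while carrying, so the pestle went in slightly slanted. The tilt was down to 2.7° at release.
- **Top view blocked:** after I backed away, the arm hid the mortar from the top camera, so the final check relies on the scene camera alone.

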